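Lift the ball tray with the lifter and hold it over the kidney dish

TASK

Take the lifter by its black handle, slide its blade from the near left between the rails of the white stand, in under the blue tray, and lift the tray off together with the loose steel ball, which must stay in its pocket: keep the tray level all the way. Carry it to the kidney dish and finish holding it there, still on the lifter in the gripper, level and still, its middle over the middle of the dish and about 12 cm above the table, ready to be rinsed. Touch the tray with nothing but the lifter, do not touch the dish, and leave the timer, brown bottle and tape roll alone.

Things in the scene. Friction and masses are not known exactly. Their poses are not given: they have to be found in the camera images.
- lifter_grip (a point): Where to grip the lifter: mid-width and mid-height of its black handle bar, clear of the two posts. +x points along the lifter to its blade tip, z up. Bar 108 mm long (x), 18 mm wide (y), 22 mm high, with free space 35 mm high under it. Posts 12 mm long (x), centres 54 mm behind and 28 mm ahead of this point. The lifter's underside is 50 mm below this point; it stands flat on the table.
- lifter_blade (a point): Point on the blade's top face where the tray's middle should come to lie (within about 4 mm): 84 mm ahead of lifter_grip (+x) and 46 mm below it; same axes. The heel ledge is 44 mm behind it, the blade tip 32 mm ahead.
- lifter: The lifter, steel, 0.26 to 0.40 kg, dark weight at the tail, balanced near lifter_grip. Origin on its underside, 40 mm ahead of lifter_grip and 50 mm below it; +x to the blade tip. Blade 42 mm wide, 4 mm thick, from the origin to 76 mm ahead; rear plate 50 mm wide, 4 mm thick, to 110 mm behind the origin. A heel ledge 12 mm high crosses it from the origin to 4 mm behind.
- tray: Blue slab 80 (x) x 96 (y) x 8 mm, 50 to 85 g, two thin white stripes on top; mid pocket 40 mm across, 3 mm deep. Origin: centre of its underside, z up, 45 mm above the table; axes along the stand's; loose on its rails. Under it a skirt 4 mm deep, open at the -x end: inner faces at y = +-26 and x = +36 mm. Lifted, the blade sits inside this skirt, which keeps the tray from sliding off.
- tray_pocket (a point): The point 13 mm above the middle of the tray's underside: where the ball's centre is when the ball lies in the middle of the pocket.
- ball_center (a point): Centre of the loose steel ball, 16 mm in diameter, 17 g. It may roll about in the pocket (up to about 15 mm from the middle) but must not leave it.
- stand: White stand, fixed, 92 (x) x 116 (y) x 49 mm. Origin: centre of its underside; x along its rails. The lifter goes in along +x from the open -x end. The tunnel under the tray is 74 mm wide and free from 6 to 41 mm above the table (to the tray's skirt). Low lips (3 mm above the rails) beside the tray and stops (4 mm) at its far, +x end: the tray comes off upward only.
- dish: Steel kidney dish, fixed, 108 (x) x 218 (y) x 37 mm, open at the top. Origin: centre of its outline, at the underside on the table.
- timer: White timer with a small display, 60 x 64 x 18 mm, lying on the table; leave alone. Origin: centre of its underside.
- iodine_bottle: Brown bottle with white cap, 42 mm in diameter, 88 mm high; leave alone. Origin: centre of its underside.
- tape_roll: Roll of tape lying flat, 68 mm in diameter, 19 mm high; leave alone. Origin: centre of its underside.

How it is judged:
On the way, in this order (a step that is already met when the one before it is completed fails the run):
1. the lifter is held in the gripper, off the table (contact force between the fingers and lifter above 1 N and height (world z) of lifter above 0.012 m), for 0.2 s.
2. the tray lies on the lifter, lifted clear of the stand (contact force between tray and lifter above 0.3 N and contact force between tray and stand below 0.05 N and height (world z) of tray above 0.052 m), for 0.2 s.
At the end, for the whole second after the job is handed in: Tray on the held lifter, touched by nothing else; its middle within 40 mm of the dish's middle (horizontally), underside 80 to 170 mm above the table, tilt under 0.12 rad, still; ball within 20 mm of the pocket's middle (contact force between tray and lifter above 0.3 N and contact force between tray and stand below 0.05 N and contact force between the fingers and lifter above 1 N and contact force between each of tray, lifter and dish below 0.05 N and contact force between tray and the arm below 0.05 N and contact force between tray and the fingers below 0.05 N and horizontal distance between tray and dish below 0.04 m and height (world z) of tray between 0.08 and 0.17 m and angle between tray's own z axis and vertical below 0.12 rad and linear speed of tray below 0.03 m/s and distance between ball_center and tray_pocket below 0.02 m); the arm keeps its last pose, push and grip.
It fails at once if the ball leaves its pocket (distance between ball_center and tray_pocket above 0.025 m).
It fails at once if the tray is tipped by more than 0.3 rad (angle between tray's own z axis and vertical above 0.3 rad).
It fails at once if the gripper or arm touches the tray (contact force between tray and the fingers above 0.5 N or contact force between tray and the arm above 0.5 N).
It fails at once if something is bumped against the dish (contact force between dish and tray above 1 N or contact force between dish and lifter above 1 N or contact force between dish and the fingers above 1 N or contact force between dish and the arm above 1 N).
It fails at once if the timer, brown bottle or tape roll is moved by more than 30 mm (distance of any of timer, iodine_bottle, tape_roll from where it was at the start of the episode above 0.03 m).
It also fails if it takes over 58 s, if anything falls off the work surface, if the arm or the gripper's body presses on something with over 40 N, if the wrist force passes 120 N, or if a joint passes its speed limit or range.

ROBOT

A 7-joint arm with a two-finger parallel gripper is mounted at the origin on a cart in front of the work surface, level with it; the furniture and walls round the work are solid. World frame = base frame: x ahead of the robot, y to its left, z up, the work surface at z = 0. Lengths are in m, angles in rad, forces in N, time in s.
With the tool pointing down it reaches from about 0.425 to 0.875 m from the base axis. Payload 4.7 kg.
Tool frame: the origin (TCP) lies on the centre line of the jaws, within the pads' length; the fingertips stand ctrl.finger_overhang ahead of it and the grasp point (between the pads) lies 11 mm behind it (ctrl.finger_overhang is the distance from the TCP to the fingertips, in m); z points along the fingers, x is the direction in which the jaws open and shut, and the axes are right-handed (so a half turn about z gives the same grasp; the last joint's range is limited). The gripper opens to 85 mm and grips with 20 to 120 N. Pads are 22 mm wide; open, the fingers measure 114 mm over their backs; the gripper's body (76 mm by 85 mm) begins 54 mm behind the grasp point. The pads swing forward as they close: fully open they stand 13 mm farther back than shut.
Start: joints at [-1.131, 0.321, -0.07, 1.45, 0.023, 1.371, -0.057], TCP at [0.269, 0.592, 0.239] pointing down, gripper open.
Joint ranges: [-2.86, 2.86], [-0.3, 2.09], [-1.38, 1.24], [0.06, 2.45], [-1.56, 4.7], [0.09, 2.05], [-2.69, 2.69]. Speed limits (rad/s): [2.57, 2.57, 3.14, 3.14, 3.14, 3.14, 3.14].

INTERFACE

Orientations are given as a unit quaternion [x, y, z, w].
In Python, from workcell import ctrl gives the robot as it stands.
- The arm moves only by the tool servo_tool, never from a script. Its argument "rows" is a list of rows, each an object with "slide": the shift along the world's x, y, z in mm, a list of three; "rotation": the turn, a rotation vector about the world's x, y, z in rad, a list of three. A call has 1 to 12 rows; each row shifts and turns the commanded pose from where the row before left it; what a row does not reach is not made up. A row lasts 1/8 s, in which the tool goes at most 62.5 mm and 10.7 degrees, less where a joint would pass 70% of its speed; a pose out of reach is approached as far as the arm can. A call is refused whole if a number of a shift passes 62.5 or a number of a turn 0.188, either way. A call with a gripper value outside its range is refused whole. "grip" is the closure, from -1 (fully open) to 1 (shut), so that 0 is half open, set as the call begins (left out, the last holds). The fingers move at their own pace and stop on an object; the grip force is fixed at half the most. Time passes only in rows, so rows that do not move let the fingers close. It gives the time, the measured TCP pose, the force and the opening at its end, in the units of the state.
- ctrl.get_state(): the state, without advancing time (a new reading comes with each control period).
- ctrl.grab_frame(name): name is "scene" or "top" or "wrist"; returns a dict with "color" (400x640x3 uint8, red, green, blue), "depth" (400x640 float32, m along the optical axis (not along the pixel's ray), 0 where there is no reading), "fov_y" (degrees; the focal length in pixels is half the picture's height over the tangent of half this angle, whatever the lens; pixels are square), "cx", "cy" (the principal point, pixels), "rvec" (rotation vector, rad) and "tvec" (3), from world to camera coordinates, as OpenCV has them. Camera axes: x right, y down, z forward; pixel columns grow to the right and rows downward; lengths in m; the calibration is good to about 2 mm. A picture is of the moment at which its call begins.
- ctrl.close_job(): hands the job in, once; it reports no verdict.
The state is a dict: "time": time; "q": joint angles; "joint_vel": joint speeds; "joint_torque": joint torques, N m; "position": TCP position; "tcp_rot": TCP orientation; "ft_force": force on the tool from outside, world axes, zero at the start; "moment": the same for the moment, N m; "width": finger opening in m.
Only numpy, scipy, OpenCV 4.12 (cv2) and the standard library are available. Lean on these libraries where they do the work, as an engineer would, in place of code of your own. Each camera call takes 0.05 s, during which the arm holds its last target.

## Working session

There is one attempt and no reset: what is moved stays moved. The work goes in short steps, Python scripts to look and compute and a tool call to move; the robot and the scene stay as the last step left them, time stands still between calls to the robot, and variables do not carry over. Pictures are saved under pics/ and viewed, and the job is handed in when it is done.

Besides the shell and the picture viewer there is one more tool, called after ">>>" as name([rows], argument=value, ...), one row to a line, values as JSON. servo_tool: Moves the arm, as the interface text tells. Its arguments: {"type":"object","properties":{"rows":{"type":"array","items":{"type":"object","properties":{"slide":{"type":"array","items":{"type":"number"}},"rotation":{"type":"array","items":{"type":"number"}}}}},"grip":{"type":"number"}},"required":["rows"]}

```bash
mkdir -p pics; ls; python3 - <<'E'
from workcell import ctrl
import cv2,numpy as np
s=ctrl.get_state();print({k:np.round(v,3).tolist() for k,v in s.items()},ctrl.finger_overhang)
for n in["scene","top","wrist"]:
    f=ctrl.grab_frame(n);cv2.imwrite(f"pics/{n}0.png",f["color"][...,::-1]);np.savez(f"{n}0.npz",**f)
    print(n,f["fov_y"],f["cx"],f["cy"],f["rvec"],f["tvec"],(f["depth"]>0).mean())
E
```

```text
pics
{'time': 0.0, 'q': [-1.131, 0.322, -0.07, 1.452, 0.023, 1.371, -0.057], 'joint_vel': [-0.001, 0.0, 0.0, 0.001, 0.001, 0.001, 0.001], 'joint_torque': [-0.0, -49.357, -0.383, -31.434, 0.013, 0.011, -0.0], 'position': [0.268, 0.591, 0.238], 'tcp_rot': [0.841, 0.542, -0.001, 0.001], 'ft_force': [-0.45, 0.518, -0.026], 'moment': [-0.015, 0.046, 0.0], 'width': 0.086} 0.008
scene 49.41352475958729 315.8271909742532 201.36703464983444 [ 2.25689175 -0.76731177  0.3162953 ] [-0.55808706  0.19676712  0.93414482] 0.9958984375
top 44.95581252635551 319.30059480286417 192.42683727408 [ 2.15893694 -2.17119017  0.10184388] [-0.15564807  0.52883127  1.40839121] 0.995953125
wrist 69.22452227278299 316.1987228262158 201.6083452388704 [-2.40866857 -1.55392349 -0.24373973] [-0.6487038  -0.04044004  0.37995605] 0.99589453125
```

View pics/scene0.png

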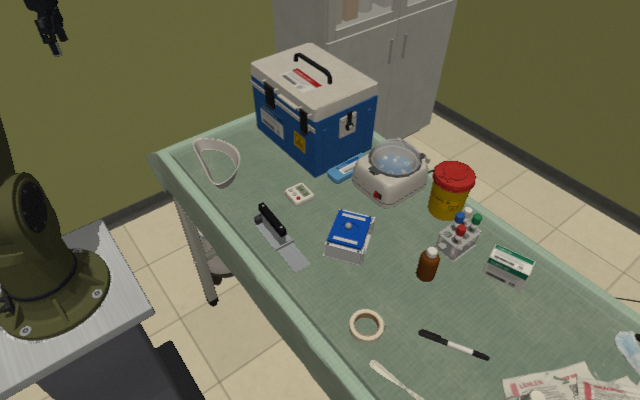

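View pics/top0.png

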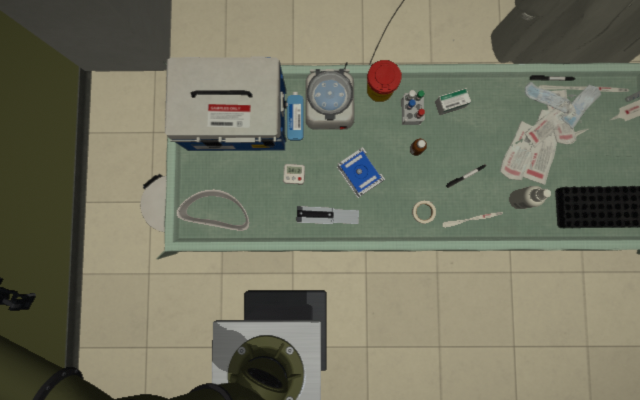

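View pics/wrist0.png

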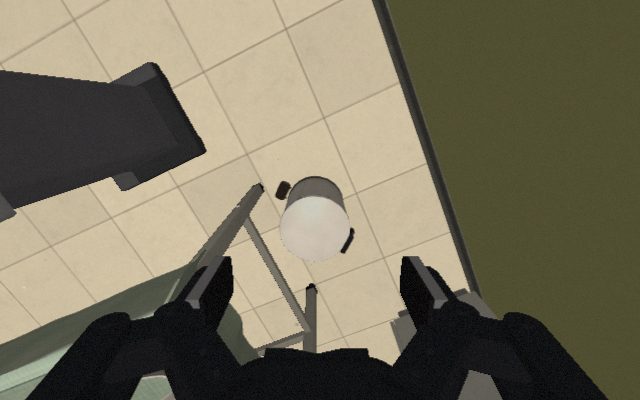

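```bash
cat > h.py <<'E'
import numpy as np,cv2
def load(n):
    return dict(np.load(n,allow_pickle=True))
def K(f):
    F=200/np.tan(np.radians(float(f["fov_y"]))/2);return F,float(f["cx"]),float(f["cy"])
def ray(f,u,v):
    F,cx,cy=K(f);R=cv2.Rodrigues(np.array(f["rvec"],float))[0];t=np.array(f["tvec"],float)
    uv=np.stack([(np.asarray(u,float)-cx)/F,(np.asarray(v,float)-cy)/F,np.ones_like(np.asarray(u,float))],-1)
    return -R.T@t, uv@R
def onplane(f,u,v,z):
    o,d=ray(f,u,v);return o+d*((z-o[2])/d[...,2])[...,None]
def cloud(f):
    v,u=np.mgrid[0:400,0:640];o,d=ray(f,u,v);return o+d*f["depth"][...,None]
def proj(f,P):
    F,cx,cy=K(f);R=cv2.Rodrigues(np.array(f["rvec"],float))[0];c=np.atleast_2d(P)@R.T+np.array(f["tvec"],float)
    return c[:,:2]/c[:,2:]*F+[cx,cy]
E
python3 - <<'E'
from h import *
f=load("top0.npz");C=cloud(f)
im=f["color"][...,::-1]
a=im[140:240,170:430];cv2.imwrite("pics/topz.png",cv2.resize(a,None,fx=3,fy=3,interpolation=cv2.INTER_CUBIC))
g=load("scene0.npz");b=g["color"][...,::-1][130:290,180:460];cv2.imwrite("pics/scz.png",cv2.resize(b,None,fx=2.8,fy=2.8,interpolation=cv2.INTER_CUBIC))
for n,(u,v) in dict(stand=(362,172),handle=(315,214),blade=(345,216),dishc=(212,205),tab=(250,190),timer=(294,174),tape=(424,203)).items(): print(n,C[v,u].round(3))
hsv=cv2.cvtColor(f["color"],cv2.COLOR_RGB2HSV)
m=cv2.inRange(hsv,(100,120,60),(130,255,255));m[:,:335]=0;m[:,390:]=0;m[:145]=0;m[200:]=0
m=cv2.morphologyEx(m,cv2.MORPH_CLOSE,np.ones((5,5)))
cn=max(cv2.findContours(m,0,1)[0],key=cv2.contourArea)[:,0]
P=onplane(f,cn[:,0],cn[:,1],.053)[:,:2].astype(np.float32)
print("tray",cv2.minAreaRect(P*1000))
E
```

```text
stand [ 0.586 -0.285  0.045]
handle [ 0.462 -0.146  0.059]
blade [ 0.459 -0.235  0.002]
dishc [0.494 0.165 0.003]
tab [0.539 0.051 0.004]
timer [ 0.586 -0.083  0.012]
tape [ 0.496 -0.47   0.015]
tray ((586.3931274414062, -278.49884033203125), (93.64183807373047, 80.17018127441406), 33.425987243652344)
```

View pics/topz.png

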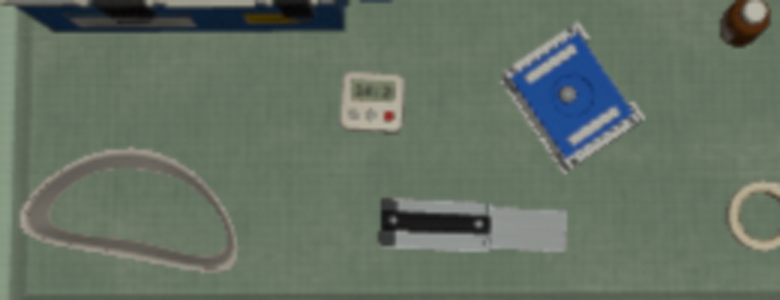

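View pics/scz.png

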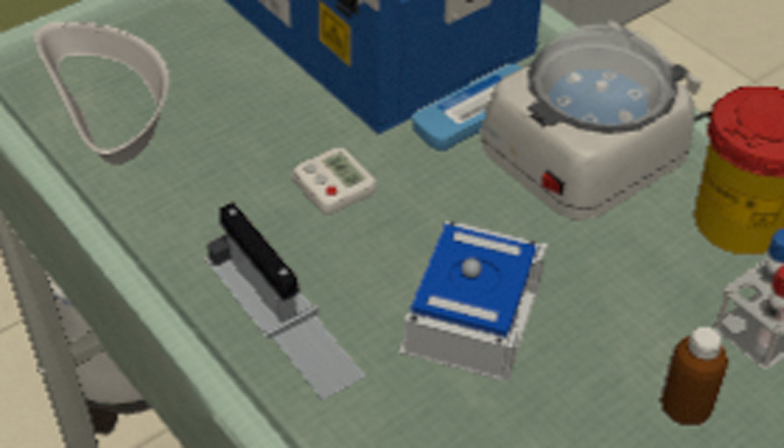

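```bash
python3 - <<'E'
from h import *
f=load("top0.npz");C=cloud(f);g=load("scene0.npz");D=cloud(g)
hsv=cv2.cvtColor(f["color"],cv2.COLOR_RGB2HSV)
def rect(m,z,f=f):
    cn=max(cv2.findContours(m,0,1)[0],key=cv2.contourArea)[:,0]
    P=onplane(f,cn[:,0],cn[:,1],z)[:,:2].astype(np.float32)*1000
    return np.round(np.hstack([np.ravel(x) for x in cv2.minAreaRect(P)]),1),P
for h in (150,):
  sel=(np.abs(C[...,0]-.46)<.04)&(np.abs(C[...,1]+.18)<.13)
  m=(sel&(C[...,2]>.048)).astype(np.uint8);print("bar",rect(m,.061)[0],C[m>0].mean(0))
  s=hsv[...,1];v=hsv[...,2]
  m=(sel&(s<45)&(v>90)).astype(np.uint8)
  m[C[...,1]>-.195]=0
  print("blade",rect(m,.004)[0])
for n,c,X in(("top",f,C),("scene",g,D)):
  # dish rim: height
  sel=(np.abs(X[...,0]-.49)<.09)&(np.abs(X[...,1]-.165)<.15)&(X[...,2]>.025)&(X[...,2]<.05)
  print("dish",n,rect(sel.astype(np.uint8),.037,c), X[sel][:,:2].min(0),X[sel][:,:2].max(0)) if 0 else print("dish",n,rect(sel.astype(np.uint8),.037,c)[0], X[sel][:,:2].min(0),X[sel][:,:2].max(0))
  sel=(np.abs(X[...,0]-.586)<.09)&(np.abs(X[...,1]+.28)<.09)&(X[...,2]>.043)
  print("tray/stand",n,sel.sum(),rect(sel.astype(np.uint8),.05,c)[0],X[sel].mean(0))
  hs=cv2.cvtColor(c["color"],cv2.COLOR_RGB2HSV)
  m=((hs[...,1]>120)&(np.abs(hs[...,0].astype(int)-112)<15)&(np.abs(X[...,0]-.586)<.09)&(np.abs(X[...,1]+.28)<.09)).astype(np.uint8)
  m=cv2.morphologyEx(m,cv2.MORPH_CLOSE,np.ones((5,5)));print("  blue",rect(m,.053,c)[0])
sel=(np.abs(C[...,1]-.15)<.2)&(C[...,0]>.5)&(C[...,2]>.15);print("box min x",C[sel].min(0),C[sel].max(0))
E
```

```text
bar [ 462.8 -146.1  104.7   18.1   86.9] [ 0.46285644 -0.14557017  0.05931492]
blade [ 458.7 -253.   113.8   78.    89.7]
dish top [484.1 149.3 215.5 107.1  79.1] [0.40148645 0.0471324 ] [0.57103213 0.29475475]
tray/stand top 1097 [ 587.1 -281.3  115.8   89.4   33.6] [ 0.58684937 -0.28020116  0.05152364]
  blue [ 586.4 -278.5   93.6   80.2   33.4]
dish scene [483.2 150.5 221.5 106.9  79.5] [0.41629601 0.04990848] [0.57600361 0.29047496]
tray/stand scene 1466 [ 584.7 -282.2  121.3   89.2   33.5] [ 0.58079779 -0.28335148  0.05262765]
  blue [ 586.2 -278.2  101.4   80.5   33.8]
box min x [ 0.64543997 -0.04972542  0.15053387] [0.88373265 0.2471635  0.2570539 ]
```

>>> servo_tool([
  {"slide": [30,-61,0],"rotation": [0,0,-0.1]},
  {"slide": [30,-61,0],"rotation": [0,0,-0.1]},
  {"slide": [30,-61,0],"rotation": [0,0,-0.1]},
  {"slide": [30,-61,0],"rotation": [0,0,-0.1]},
  {"slide": [30,-61,0],"rotation": [0,0,-0.1]},
  {"slide": [30,-61,0],"rotation": [0,0,-0.1]},
  {"slide": [3,-61,0],"rotation": [0,0,-0.1]},
  {"slide": [3,-61,0],"rotation": [0,0,-0.1]},
  {"slide": [3,-61,0],"rotation": [0,0,-0.1]},
  {"slide": [3,-61,0],"rotation": [0,0,-0.1]},
  {"slide": [3,-61,0],"rotation": [0,0,-0.1]},
  {"slide": [0,-61,0],"rotation": [0,0,-0.1]},
], grip=-1)

```text
time: 1.65
position: [0.4487, -0.1124, 0.2394]
tcp_rot: [1.0, -0.029, 0.0, -0.0]
ft_force: [1.2, -0.6, -0.1]
width: 0.0854
```

>>> servo_tool([
  {"slide": [0,0,0]},
  {"slide": [0,0,0]},
])

```text
schema error: expected keys slide, rotation
```

```bash
cat >> h.py <<'E'
def snap(n,tag):
    from workcell import ctrl
    f=ctrl.grab_frame(n);cv2.imwrite(f"pics/{n}{tag}.png",f["color"][...,::-1]);np.savez(f"{n}{tag}.npz",**f);return f
def st():
    from workcell import ctrl
    from scipy.spatial.transform import Rotation as R
    s=ctrl.get_state();r=R.from_quat(s["tcp_rot"]).as_matrix()
    print("t",round(float(s["time"]),2),"p",np.round(np.array(s["position"])*1000,1),"xyaw",np.round(np.degrees(np.arctan2(r[1,0],r[0,0])),2),"zax",r[:,2].round(4),"xax_z",round(r[2,0],4),"F",np.round(s["ft_force"],2),"M",np.round(s["moment"],2),"w",round(float(s["width"]),4),"q",np.round(s["q"],2))
    return s
E
python3 -c "
from h import *
st();snap('wrist','1')"
```

```text
t 1.65 p [ 448.7 -112.4  239.4] xyaw -3.33 zax [ 8.e-04  4.e-04 -1.e+00] xax_z 0.0008 F [ 1.17 -0.58 -0.13] M [-0.03 -0.11 -0.02] w 0.0854 q [-0.44 -0.12  0.59  1.91  0.07  1.33  0.07]
```

View pics/wrist1.png

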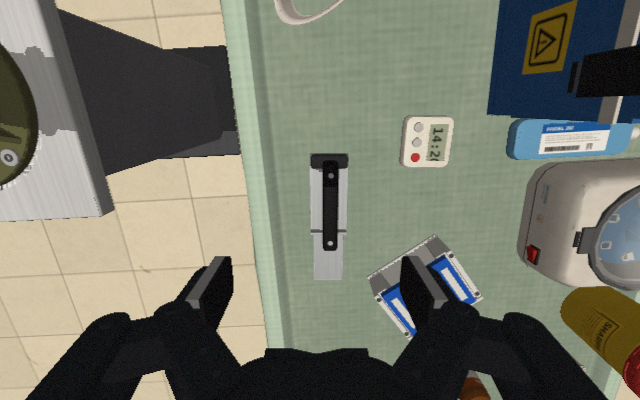

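```bash
python3 - <<'E'
from h import *
f=load("wrist1.npz");im=f["color"][...,::-1][140:290,290:370]
cv2.imwrite("pics/wz.png",cv2.resize(im,None,fx=4,fy=4,interpolation=cv2.INTER_CUBIC))
C=cloud(f)
for u,v in((331,176),(330,243),(327,275),(315,200)):print(C[v,u].round(4))
for u,v in((331,176),(330,243)):print(onplane(f,u,v,.061).round(4))
sel=(np.abs(C[...,0]-.46)<.04)&(np.abs(C[...,1]+.15)<.07)&(C[...,2]>.052)&(C[...,2]<.075);m=sel.astype(np.uint8);m[:140]=0;m[290:]=0
cn=max(cv2.findContours(m,0,1)[0],key=cv2.contourArea)[:,0]
print(cv2.boundingRect(cn),cv2.minAreaRect(onplane(f,cn[:,0],cn[:,1],.061)[:,:2].astype(np.float32)*1000))
E
```

```text
[ 0.4653 -0.1064  0.0609]
[ 0.4607 -0.1879  0.0606]
[ 0.4555 -0.2675  0.0033]
[ 0.4448 -0.151   0.0045]
[ 0.4653 -0.1063  0.061 ]
[ 0.4607 -0.1877  0.061 ]
(323, 162, 16, 89) ((463.1853942871094, -143.8782196044922), (106.38336181640625, 17.219318389892578), 87.1197509765625)
```

View pics/wz.png

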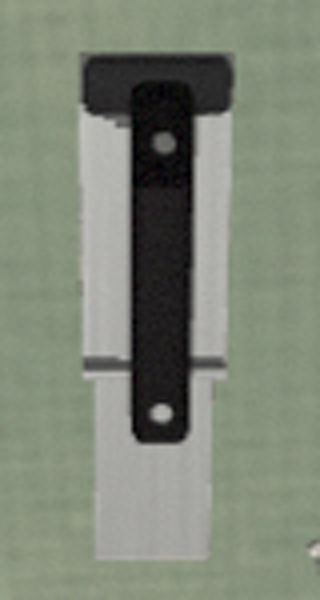

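>>> servo_tool([
  {"slide": [0,-12,-25],"rotation": [0,0,0]},
  {"slide": [0,-12,-25],"rotation": [0,0,0]},
  {"slide": [0,-12,-25],"rotation": [0,0,0]},
  {"slide": [0,-12,-25],"rotation": [0,0,0]},
  {"slide": [0,0,0],"rotation": [0,0,0]},
  {"slide": [0,0,0],"rotation": [0,0,0]},
])

```text
time: 2.45
position: [0.4495, -0.158, 0.1401]
tcp_rot: [1.0, -0.027, 0.0, -0.0]
ft_force: [0.2, -0.4, 0.8]
width: 0.0852
```

```bash
python3 -c "
from h import *
st()"
```

```text
t 2.45 p [ 449.5 -158.   140.1] xyaw -3.12 zax [ 8.e-04  1.e-04 -1.e+00] xax_z 0.0008 F [ 0.21 -0.45  0.82] M [ 0.05 -0.02 -0.03] w 0.0852 q [-0.39  0.01  0.68  2.01 -0.01  1.12  0.24]
```

>>> servo_tool([
  {"slide": [13,-2.5,0],"rotation": [0,0,0]},
  {"slide": [0,0,-25],"rotation": [0,0,0]},
  {"slide": [0,0,-25],"rotation": [0,0,0]},
  {"slide": [0,0,-20],"rotation": [0,0,0]},
  {"slide": [0,0,-15],"rotation": [0,0,0]},
  {"slide": [0,0,-10],"rotation": [0,0,0]},
  {"slide": [0,0,-6],"rotation": [0,0,0]},
  {"slide": [0,0,0],"rotation": [0,0,0]},
  {"slide": [0,0,0],"rotation": [0,0,0]},
])

```text
time: 3.58
position: [0.4625, -0.1612, 0.0389]
tcp_rot: [1.0, -0.027, 0.001, 0.0]
ft_force: [-0.1, -0.3, 0.4]
width: 0.0854
```

```bash
python3 -c "
from h import *
st();snap('wrist','2')"
```

```text
t 3.58 p [ 462.5 -161.2   38.9] xyaw -3.15 zax [ 1.1e-03 -1.0e-04 -1.0e+00] xax_z 0.0011 F [-0.15 -0.31  0.4 ] M [-0.05 -0.05  0.02] w 0.0854 q [-0.34  0.22  0.68  2.08 -0.17  0.9   0.38]
```

View pics/wrist2.png

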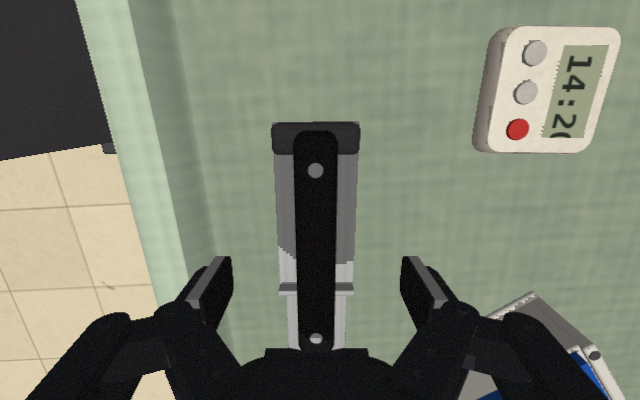

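```bash
python3 - <<'E'
from h import *
f=load("wrist2.npz");a=onplane(f,315.5,170,.061);b=onplane(f,315.5,338.5,.061);d=b-a;print(a,b,np.linalg.norm(d),np.degrees(np.arctan2(d[1],d[0])),a+54/82*d)
E
```

```text
[ 0.46503558 -0.10559981  0.061     ] [ 0.4604943  -0.18773981  0.061     ] 0.08226544527251661 -93.16449336000036 [ 0.46204498 -0.15969201  0.061     ]
```

>>> servo_tool([
  {"slide": [0,0,0],"rotation": [0,0,0]},
  {"slide": [0,0,0],"rotation": [0,0,0]},
  {"slide": [0,0,0],"rotation": [0,0,0]},
  {"slide": [0,0,0],"rotation": [0,0,0]},
  {"slide": [0,0,0],"rotation": [0,0,0]},
  {"slide": [0,0,0],"rotation": [0,0,0]},
], grip=1)

```text
time: 4.38
position: [0.4624, -0.1611, 0.0385]
tcp_rot: [1.0, -0.027, 0.0, 0.0]
ft_force: [1.6, -0.2, 0.8]
width: 0.017
```

```bash
python3 -c "
from h import *
st()"
```

```text
t 4.38 p [ 462.4 -161.1   38.5] xyaw -3.15 zax [ 7.e-04 -2.e-04 -1.e+00] xax_z 0.0007 F [ 1.59 -0.25  0.76] M [ 0.01 -0.09  0.03] w 0.017 q [-0.34  0.22  0.68  2.08 -0.17  0.9   0.38]
```

>>> servo_tool([
  {"slide": [0,0,4],"rotation": [0,0,0]},
  {"slide": [0,0,8],"rotation": [0,0,0]},
  {"slide": [0,0,8],"rotation": [0,0,0]},
  {"slide": [0,0,0],"rotation": [0,0,0]},
  {"slide": [0,0,0],"rotation": [0,0,0]},
  {"slide": [0,0,0],"rotation": [0,0,0]},
  {"slide": [6,14,0],"rotation": [0,0,0]},
  {"slide": [6,14,0],"rotation": [0,0,0]},
  {"slide": [6,13,0],"rotation": [0,0,0]},
])

```text
time: 5.5
position: [0.4806, -0.1182, 0.0583]
tcp_rot: [1.0, -0.027, 0.0, -0.0]
ft_force: [0.3, 0.3, -3.7]
width: 0.0166
```

>>> servo_tool([
  {"slide": [0,0,0],"rotation": [0,0,0.08]},
  {"slide": [0,0,0],"rotation": [0,0,0.08]},
  {"slide": [0,0,0],"rotation": [0,0,0.08]},
  {"slide": [0,0,0],"rotation": [0,0,0.08]},
  {"slide": [0,0,0],"rotation": [0,0,0.08]},
  {"slide": [0,0,0],"rotation": [0,0,0.08]},
  {"slide": [0,0,0],"rotation": [0,0,0.08]},
  {"slide": [0,0,0],"rotation": [0,0,0.08]},
  {"slide": [0,0,0],"rotation": [0,0,0]},
  {"slide": [0,0,0],"rotation": [0,0,0]},
])

```text
time: 6.75
position: [0.4802, -0.1196, 0.0583]
tcp_rot: [0.958, 0.288, 0.0, -0.0]
ft_force: [0.5, 0.2, -3.0]
width: 0.0171
```

```bash
python3 - <<'E'
from h import *
st();f=snap('wrist','3');g=snap('scene','3');t=snap('top','3')
b=g["color"][...,::-1][130:290,180:460];cv2.imwrite("pics/scz3.png",cv2.resize(b,None,fx=2.8,fy=2.8,interpolation=cv2.INTER_CUBIC))
a=t["color"][...,::-1][140:240,250:430];cv2.imwrite("pics/topz3.png",cv2.resize(a,None,fx=4,fy=4,interpolation=cv2.INTER_CUBIC))
E
```

```text
t 6.75 p [ 480.2 -119.6   58.3] xyaw 33.48 zax [ 1.e-04  0.e+00 -1.e+00] xax_z 0.0001 F [ 0.54  0.17 -3.01] M [-0.05 -0.06  0.03] w 0.0171 q [-0.34  0.18  0.58  2.05 -0.12  0.95  0.88]
```

View pics/wrist3.png

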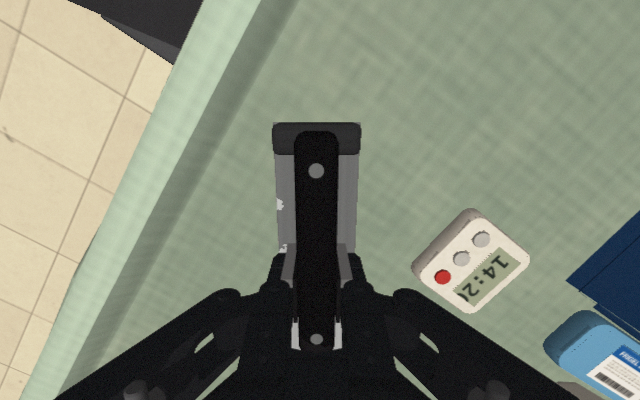

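View pics/scz3.png

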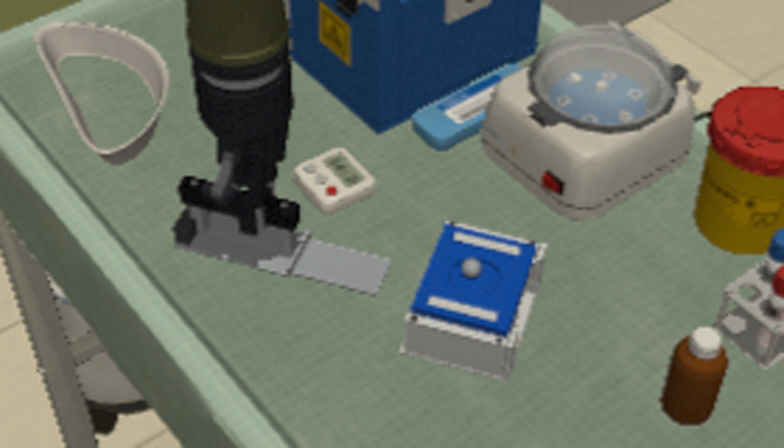

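View pics/topz3.png

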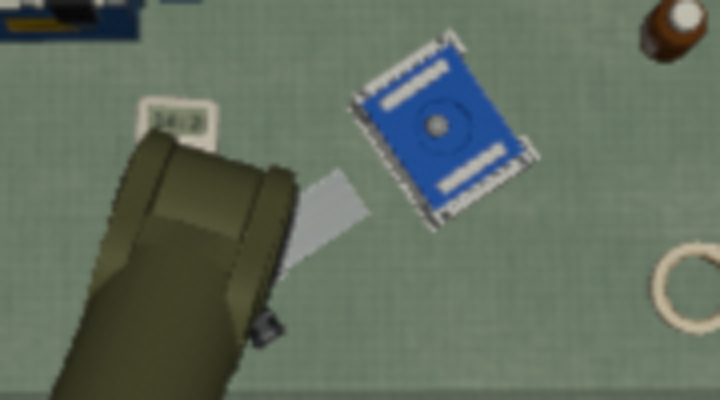

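```bash
python3 - <<'E'
from h import *
t=load("top3.npz");g=load("scene3.npz")
def rects(f):
    hs=cv2.cvtColor(f["color"],cv2.COLOR_RGB2HSV);C=cloud(f)
    m=((hs[...,1]>120)&(np.abs(hs[...,0].astype(int)-112)<15)&(np.abs(C[...,0]-.586)<.09)&(np.abs(C[...,1]+.28)<.09)).astype(np.uint8)
    m=cv2.morphologyEx(m,cv2.MORPH_CLOSE,np.ones((5,5)))
    cn=max(cv2.findContours(m,0,1)[0],key=cv2.contourArea)[:,0]
    r=cv2.minAreaRect(onplane(f,cn[:,0],cn[:,1],.053)[:,:2].astype(np.float32)*1000)
    # stripes: white inside hull
    h=np.zeros_like(m);cv2.fillConvexPoly(h,cv2.convexHull(cn),1)
    h=cv2.erode(h,np.ones((3,3)))
    w=(h>0)&(hs[...,1]<110)&(hs[...,2]>120)
    n,l,s,c=cv2.connectedComponentsWithStats(w.astype(np.uint8))
    return r,[(s[i,4],c[i].round(1),(onplane(f,c[i][0],c[i][1],.053)*1000).round(1)) for i in range(1,n) if s[i,4]>8]
for n,f in(("top",t),("scene",g)):
    r=rects(f);print(n,r[0]);[print("   ",x) for x in r[1]]
# blade tip
def tip(f,box,name):
    hs=cv2.cvtColor(f["color"],cv2.COLOR_RGB2HSV);x0,y0,x1,y1=box
    m=((hs[...,1]<45)&(hs[...,2]>90)).astype(np.uint8);k=np.zeros_like(m);k[y0:y1,x0:x1]=m[y0:y1,x0:x1]
    cn=max(cv2.findContours(k,0,1)[0],key=cv2.contourArea)[:,0]
    P=onplane(f,cn[:,0],cn[:,1],.0235)[:,:2]*1000
    a=np.radians(33.5-90);u=np.array([np.cos(a),np.sin(a)]);n=np.array([-u[1],u[0]])
    s=P@u;w=P@n
    sel=(s>s.max()-25)&(s<s.max()-8)
    print(name,"tip s",np.sort(s)[-6:].round(1),"lat",np.sort(w[sel]).round(1)[[0,1,-2,-1]], "tray s,lat",np.array([586.3,-278.5])@u,np.array([586.3,-278.5])@n)
tip(t,(318,180,345,212),"top");tip(g,(284,212,322,238),"scene")
p=np.array([480.2,-119.6]);a=np.radians(33.48-90);u=np.array([np.cos(a),np.sin(a)]);n=np.array([-u[1],u[0]])
print("from tcp: tip s",p@u+82.6+32,"lat",p@n)
E
```

```text
top ((586.3438110351562, -278.5547180175781), (93.65745544433594, 80.04662322998047), 33.55767822265625)
    (np.int32(73), array([353.2, 160.8]), array([ 617.8, -258.5,   53. ]))
    (np.int32(9), array([359.4, 170.8]), array([ 588.1, -276.6,   53. ]))
    (np.int32(73), array([367.6, 181.5]), array([ 556.3, -299.9,   53. ]))
scene ((586.131591796875, -278.192626953125), (101.40388488769531, 80.55118560791016), 33.79188537597656)
    (np.int32(81), array([353.6, 216.5]), array([ 619. , -255.8,   53. ]))
    (np.int32(29), array([348. , 224.4]), array([ 592.6, -266.6,   53. ]))
    (np.int32(91), array([344.9, 239.7]), array([ 557.4, -297.2,   53. ]))
top tip s [500.6 500.7 502.3 503.2 504.  505.7] lat [308.1 310.6 357.8 359.5] tray s,lat 555.837855934166 335.1928070685725
scene tip s [491.  492.  492.6 492.9 493.9 494.9] lat [306.2 307.  384.2 387.4] tray s,lat 555.837855934166 335.1928070685725
from tcp: tip s 479.2561277359075 lat 334.5476176938845
```

```bash
python3 - <<'E'
from h import *
t=load("top3.npz");g=load("scene3.npz")
a=np.radians(33.55-90);u=np.array([np.cos(a),np.sin(a)]);n=np.array([-u[1],u[0]])
for f,pts in((t,[(334.6,182.1),(341.9,192.6)]),(g,[(180+389/2.8,130+258/2.8),(180+377/2.8,130+292/2.8)])):
    P=onplane(f,*np.array(pts).T,.0235)[:,:2]*1000;print(P.round(1),(P@u).round(1),(P@n).round(1),(P@n).mean())
E
```

```text
[[ 558.9 -204.4]
 [ 527.3 -225.8]] [479.2 479.6] [352.8 314.7] 333.7529240211802
[[ 560.2 -199.3]
 [ 528.7 -223.4]] [475.7 478.4] [356.7 317.1] 336.9126532596907
```

>>> servo_tool([
  {"slide": [6,-9,0],"rotation": [0,0,0]},
  {"slide": [6,-9,0],"rotation": [0,0,0]},
  {"slide": [6,-9,0],"rotation": [0,0,0]},
  {"slide": [6,-9,0],"rotation": [0,0,0]},
  {"slide": [6,-9,0],"rotation": [0,0,0]},
  {"slide": [6,-9,0],"rotation": [0,0,0]},
  {"slide": [6,-9,0],"rotation": [0,0,0]},
  {"slide": [6,-9,0],"rotation": [0,0,0]},
  {"slide": [6,-9,0],"rotation": [0,0,0]},
  {"slide": [0,0,0],"rotation": [0,0,0]},
  {"slide": [0,0,0],"rotation": [0,0,0]},
])

```text
time: 8.28
position: [0.5338, -0.2007, 0.0582]
tcp_rot: [0.958, 0.288, -0.0, -0.0]
ft_force: [-0.4, 0.1, -4.0]
width: 0.0173
```

```bash
python3 - <<'E'
from h import *
st();g=snap('scene','4')
b=g["color"][...,::-1][150:290,230:410];cv2.imwrite("pics/scz4.png",cv2.resize(b,None,fx=4,fy=4,interpolation=cv2.INTER_CUBIC))
E
```

```text
t 8.28 p [ 533.8 -200.7   58.2] xyaw 33.52 zax [-5.e-04  5.e-04 -1.e+00] xax_z -0.0002 F [-0.39  0.07 -3.96] M [-0.08  0.    0.  ] w 0.0173 q [-0.19  0.35  0.59  1.87 -0.23  0.99  1.09]
```

View pics/scz4.png

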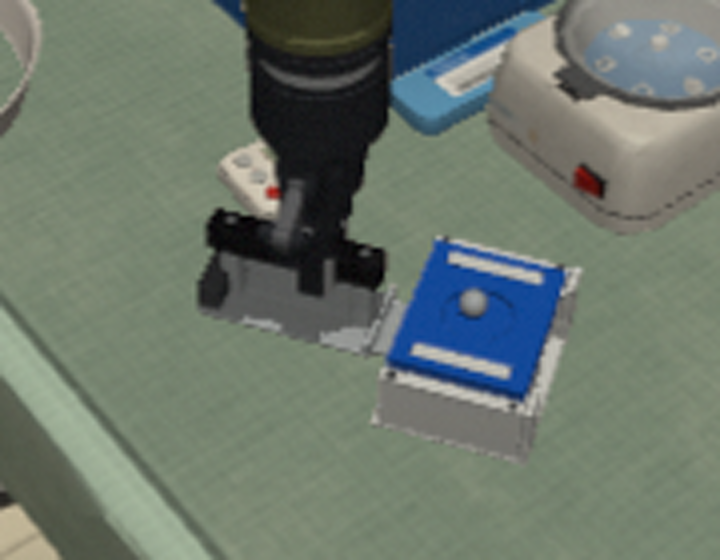

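>>> servo_tool([
  {"slide": [3.5,-4.5,0],"rotation": [0,0,0]},
  {"slide": [3.5,-4.5,0],"rotation": [0,0,0]},
  {"slide": [0,0,5],"rotation": [0,0,0]},
  {"slide": [0,0,5],"rotation": [0,0,0]},
  {"slide": [0,0,3],"rotation": [0,0,0]},
  {"slide": [0,0,0],"rotation": [0,0,0]},
  {"slide": [0,0,0],"rotation": [0,0,0]},
  {"slide": [0,0,0],"rotation": [0,0,0]},
])

```text
time: 9.32
position: [0.5408, -0.2099, 0.0712]
tcp_rot: [0.958, 0.288, -0.0, -0.0]
ft_force: [-0.1, -0.5, -3.2]
width: 0.0171
```

```bash
python3 - <<'E'
from h import *
st();g=snap('scene','5');w=snap('wrist','5')
b=g["color"][...,::-1][150:290,230:410];cv2.imwrite("pics/scz5.png",cv2.resize(b,None,fx=4,fy=4,interpolation=cv2.INTER_CUBIC))
E
```

```text
t 9.32 p [ 540.8 -209.9   71.2] xyaw 33.52 zax [-3.e-04  1.e-04 -1.e+00] xax_z -0.0002 F [-0.05 -0.45 -3.25] M [-0.05 -0.05  0.02] w 0.0171 q [-0.18  0.35  0.6   1.83 -0.23  1.02  1.09]
```

View pics/scz5.png

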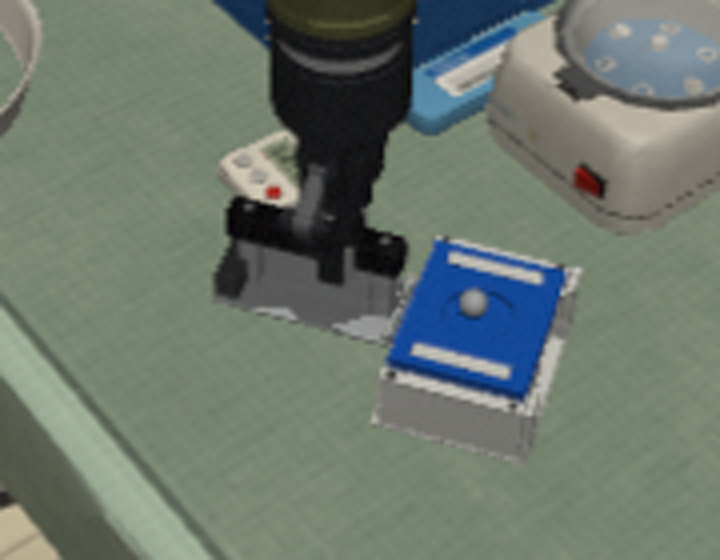

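View pics/wrist5.png

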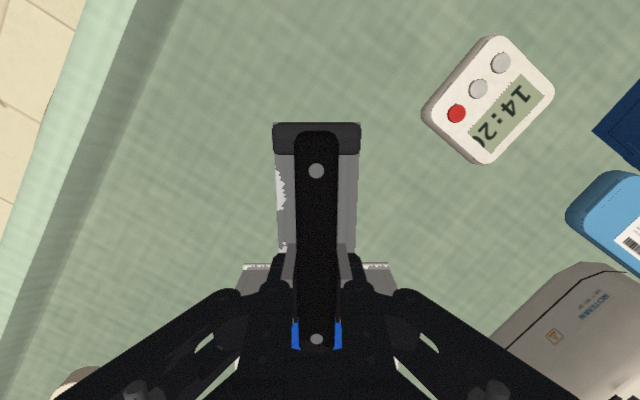

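>>> servo_tool([
  {"slide": [0,0,2],"rotation": [0,0,0]},
  {"slide": [0,0,2],"rotation": [0,0,0]},
  {"slide": [0,0,1.5],"rotation": [0,0,0]},
  {"slide": [0,0,1],"rotation": [0,0,0]},
  {"slide": [0,0,1],"rotation": [0,0,0]},
  {"slide": [0,0,1],"rotation": [0,0,0]},
  {"slide": [0,0,1],"rotation": [0,0,0]},
  {"slide": [0,0,1],"rotation": [0,0,0]},
  {"slide": [0,0,1],"rotation": [0,0,0]},
  {"slide": [0,0,0],"rotation": [0,0,0]},
  {"slide": [0,0,0],"rotation": [0,0,0]},
])

```text
time: 10.8
position: [0.541, -0.21, 0.0828]
tcp_rot: [0.958, 0.288, 0.0, 0.0]
ft_force: [-0.7, -0.2, -4.3]
width: 0.0171
```

```bash
python3 - <<'E'
from h import *
st();g=snap('scene','6')
b=g["color"][...,::-1][150:290,230:410];cv2.imwrite("pics/scz6.png",cv2.resize(b,None,fx=4,fy=4,interpolation=cv2.INTER_CUBIC))
E
```

```text
t 10.8 p [ 541.  -210.    82.8] xyaw 33.52 zax [ 1.e-04  0.e+00 -1.e+00] xax_z 0.0001 F [-0.67 -0.16 -4.27] M [ 0.01  0.01 -0.05] w 0.0171 q [-0.18  0.34  0.6   1.82 -0.22  1.04  1.09]
```

View pics/scz6.png

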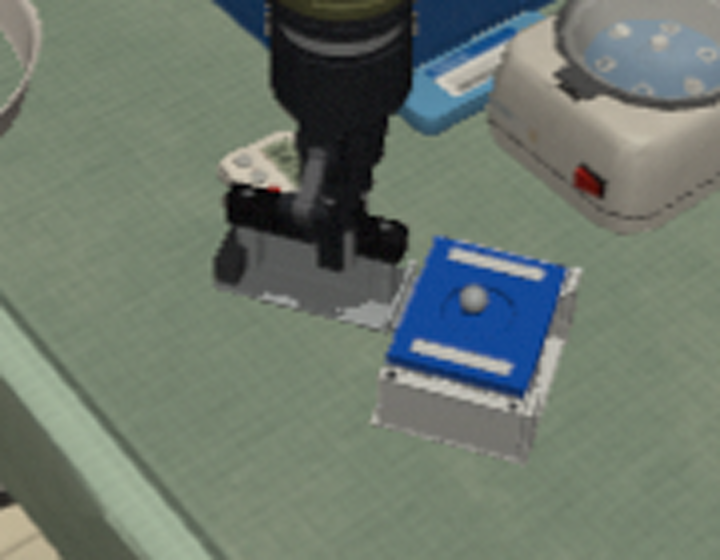

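>>> servo_tool([
  {"slide": [0,0,1],"rotation": [0,0,0]},
  {"slide": [0,0,1.5],"rotation": [0,0,0]},
  {"slide": [0,0,2],"rotation": [0,0,0]},
  {"slide": [0,0,2],"rotation": [0,0,0]},
  {"slide": [0,0,2],"rotation": [0,0,0]},
  {"slide": [0,0,2],"rotation": [0,0,0]},
  {"slide": [0,0,1.5],"rotation": [0,0,0]},
  {"slide": [0,0,0],"rotation": [0,0,0]},
  {"slide": [0,0,0],"rotation": [0,0,0]},
  {"slide": [0,0,0],"rotation": [0,0,0]},
  {"slide": [0,0,0],"rotation": [0,0,0]},
])

```text
time: 12.22
position: [0.5409, -0.21, 0.0948]
tcp_rot: [0.958, 0.288, -0.0, -0.0]
ft_force: [0.6, -1.1, -4.4]
width: 0.0168
```

```bash
cat >tray.py <<'E'
from h import *
import sys
st();g=snap('scene',sys.argv[1]);x0,y0,x1,y1=map(int,sys.argv[2:6])
b=g["color"][...,::-1][y0:y1,x0:x1];cv2.imwrite("pics/scz%s.png"%sys.argv[1],cv2.resize(b,None,fx=4,fy=4,interpolation=cv2.INTER_CUBIC))
hs=cv2.cvtColor(g["color"],cv2.COLOR_RGB2HSV);C=cloud(g)
m=(hs[...,1]>150)&(np.abs(hs[...,0].astype(int)-112)<15);k=np.zeros_like(m);k[y0:y1,x0:x1]=m[y0:y1,x0:x1]
k=cv2.morphologyEx(k.astype(np.uint8),cv2.MORPH_OPEN,np.ones((3,3)))
n,l,s,c=cv2.connectedComponentsWithStats(k);i=1+np.argmax(s[1:,4]);P=C[cv2.erode((l==i).astype(np.uint8),np.ones((3,3)))>0]
zt=np.median(P[:,2]);P=P[np.abs(P[:,2]-zt)<.012]
for _ in range(4):
    co=np.linalg.lstsq(np.c_[P[:,:2]-P[:,:2].mean(0),np.ones(len(P))],P[:,2],rcond=None)[0]
    r=P[:,2]-np.c_[P[:,:2]-P[:,:2].mean(0),np.ones(len(P))]@co;P=P[np.abs(r)<max(.0015,1.5*r.std())]
print("tray top z",zt,"slopes",co[:2].round(3),"mean",P.mean(0).round(4),len(P))
E
python3 tray.py 7 230 150 410 290
```

```text
t 12.22 p [ 540.9 -210.    94.8] xyaw 33.52 zax [-1.e-04  0.e+00 -1.e+00] xax_z -0.0001 F [ 0.63 -1.08 -4.38] M [-0.01  0.05 -0.01] w 0.0168 q [-0.19  0.32  0.61  1.81 -0.21  1.07  1.08]
tray top z 0.06867149470250056 slopes [0.001 0.007] mean [ 0.5844 -0.2823  0.0689] 379
```

View pics/scz7.png

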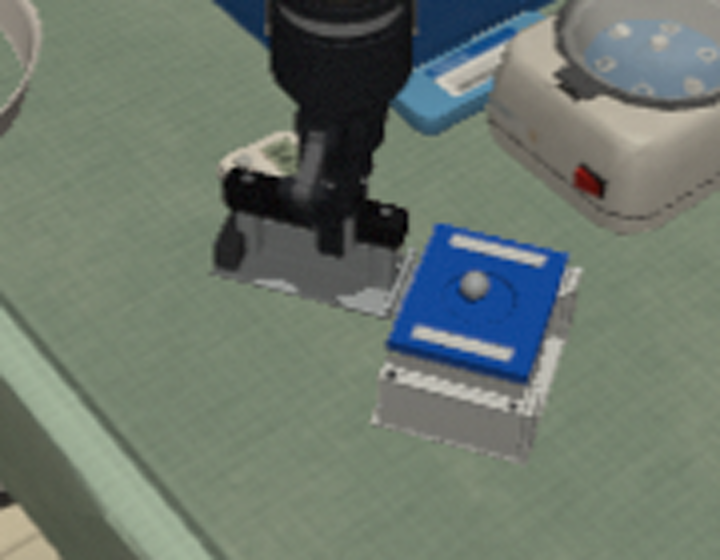

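>>> servo_tool([
  {"slide": [0,0,1],"rotation": [0,0,0]},
  {"slide": [0,0,3],"rotation": [0,0,0]},
  {"slide": [0,0,5],"rotation": [0,0,0]},
  {"slide": [0,0,7],"rotation": [0,0,0]},
  {"slide": [0,0,8],"rotation": [0,0,0]},
  {"slide": [0,0,8],"rotation": [0,0,0]},
  {"slide": [0,0,8],"rotation": [0,0,0]},
  {"slide": [0,0,7],"rotation": [0,0,0]},
  {"slide": [0,0,6],"rotation": [0,0,0]},
  {"slide": [0,0,4],"rotation": [0,0,0]},
  {"slide": [0,0,2],"rotation": [0,0,0]},
  {"slide": [0,0,1],"rotation": [0,0,0]},
])

```text
time: 13.78
position: [0.5409, -0.21, 0.1548]
tcp_rot: [0.958, 0.288, -0.0, -0.0]
ft_force: [0.0, -0.3, -4.5]
width: 0.017
```

```bash
python3 tray.py 8 230 120 410 260
```

```text
t 13.78 p [ 540.9 -210.   154.8] xyaw 33.52 zax [-2.e-04  1.e-04 -1.e+00] xax_z -0.0001 F [ 0.02 -0.32 -4.54] M [ 0.04  0.08 -0.02] w 0.017 q [-0.21  0.26  0.62  1.76 -0.16  1.18  1.04]
tray top z 0.06109197166579622 slopes [0.018 0.222] mean [ 0.7871 -0.0499  0.0616] 156
```

View pics/scz8.png

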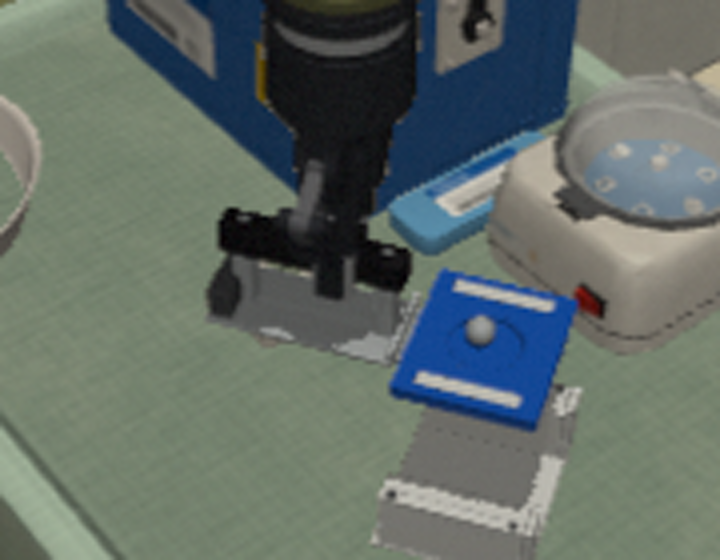

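>>> servo_tool([
  {"slide": [-0.4,1.5,0],"rotation": [0,0,0]},
  {"slide": [-0.7,3,0],"rotation": [0,0,0]},
  {"slide": [-1,4.5,0],"rotation": [0,0,0]},
  {"slide": [-1.5,6,0],"rotation": [0,0,0]},
  {"slide": [-2,8,0],"rotation": [0,0,0]},
  {"slide": [-2.4,10,0],"rotation": [0,0,0]},
  {"slide": [-2.9,12,0],"rotation": [0,0,0]},
  {"slide": [-2.9,12,0],"rotation": [0,0,0]},
  {"slide": [-2.9,12,0],"rotation": [0,0,0]},
  {"slide": [-2.9,12,0],"rotation": [0,0,0]},
  {"slide": [-2.9,12,0],"rotation": [0,0,0]},
  {"slide": [-2.9,12,0],"rotation": [0,0,0]},
])

```text
time: 15.32
position: [0.5154, -0.1043, 0.1549]
tcp_rot: [0.958, 0.288, 0.0, 0.0]
ft_force: [-0.1, 0.3, -5.0]
width: 0.0172
```

>>> servo_tool([
  {"slide": [-2.9,12,0],"rotation": [0,0,0]},
  {"slide": [-2.9,12,0],"rotation": [0,0,0]},
  {"slide": [-2.9,12,0],"rotation": [0,0,0]},
  {"slide": [-2.9,12,0],"rotation": [0,0,0]},
  {"slide": [-2.9,12,0],"rotation": [0,0,0]},
  {"slide": [-2.9,12,0],"rotation": [0,0,0]},
  {"slide": [-2.9,12,0],"rotation": [0,0,0]},
  {"slide": [-2.9,12,0],"rotation": [0,0,0]},
  {"slide": [-2.9,12,0],"rotation": [0,0,0]},
  {"slide": [-2.9,12,0],"rotation": [0,0,0]},
  {"slide": [-2.9,12,0],"rotation": [0,0,0]},
  {"slide": [-2.9,12,0],"rotation": [0,0,0]},
])

```text
time: 16.82
position: [0.4806, 0.0398, 0.1549]
tcp_rot: [0.958, 0.288, 0.0, 0.0]
ft_force: [-0.2, -0.6, -5.4]
width: 0.0168
```

>>> servo_tool([
  {"slide": [-2.9,12,0],"rotation": [0,0,0]},
  {"slide": [-2.9,12,0],"rotation": [0,0,0]},
  {"slide": [-2.9,12,0],"rotation": [0,0,0]},
  {"slide": [-2.9,12,0],"rotation": [0,0,0]},
  {"slide": [-2.9,12,0],"rotation": [0,0,0]},
  {"slide": [-2.9,12,0],"rotation": [0,0,0]},
  {"slide": [-2.9,12,0],"rotation": [0,0,0]},
  {"slide": [-2.9,12,0],"rotation": [0,0,0]},
  {"slide": [-2.9,12,0],"rotation": [0,0,0]},
  {"slide": [-2.6,11,0],"rotation": [0,0,0]},
  {"slide": [-2.4,10,0],"rotation": [0,0,0]},
  {"slide": [-2.2,9,0],"rotation": [0,0,0]},
])

```text
time: 18.32
position: [0.4473, 0.1776, 0.1548]
tcp_rot: [0.958, 0.288, 0.0, 0.0]
ft_force: [-0.1, -0.7, -4.0]
width: 0.0175
```

>>> servo_tool([
  {"slide": [-2,8,0],"rotation": [0,0,0]},
  {"slide": [-1.7,7,0],"rotation": [0,0,0]},
  {"slide": [-1.5,6,0],"rotation": [0,0,0]},
  {"slide": [-1.4,6,0],"rotation": [0,0,0]},
  {"slide": [-1.2,5,0],"rotation": [0,0,0]},
  {"slide": [-0.9,4,0],"rotation": [0,0,0]},
  {"slide": [-0.6,3,0],"rotation": [0,0,0]},
  {"slide": [-0.4,2,0],"rotation": [0,0,0]},
  {"slide": [0,1,0],"rotation": [0,0,0]},
  {"slide": [0,0,0],"rotation": [0,0,0]},
  {"slide": [0,0,0],"rotation": [0,0,0]},
])

```text
time: 19.7
position: [0.4379, 0.2188, 0.1549]
tcp_rot: [0.958, 0.288, 0.0, 0.0]
ft_force: [-0.5, -0.0, -5.4]
width: 0.0174
```

```bash
python3 tray.py 9 130 80 290 220; python3 - <<'E'
from h import *
t=snap('top','9');a=t["color"][...,::-1][140:270,160:340];cv2.imwrite("pics/topz9.png",cv2.resize(a,None,fx=4,fy=4,interpolation=cv2.INTER_CUBIC))
E
```

```text
t 19.7 p [437.9 218.8 154.9] xyaw 33.51 zax [ 1.e-04 -0.e+00 -1.e+00] xax_z 0.0001 F [-0.51 -0.01 -5.35] M [-0.04 -0.03 -0.01] w 0.0174 q [-0.75  0.04  0.23  1.96 -0.01  1.15  0.08]
tray top z 0.08802865286405648 slopes [ 2.928 -0.019] mean [0.6601 0.1217 0.0891] 22
```

View pics/scz9.png

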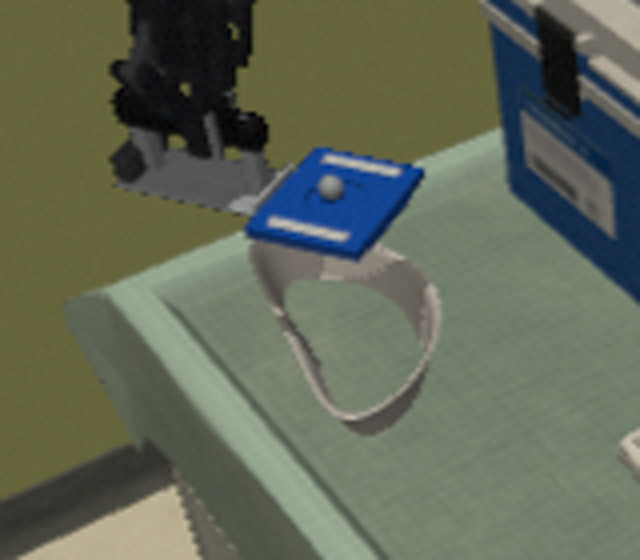

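View pics/topz9.png

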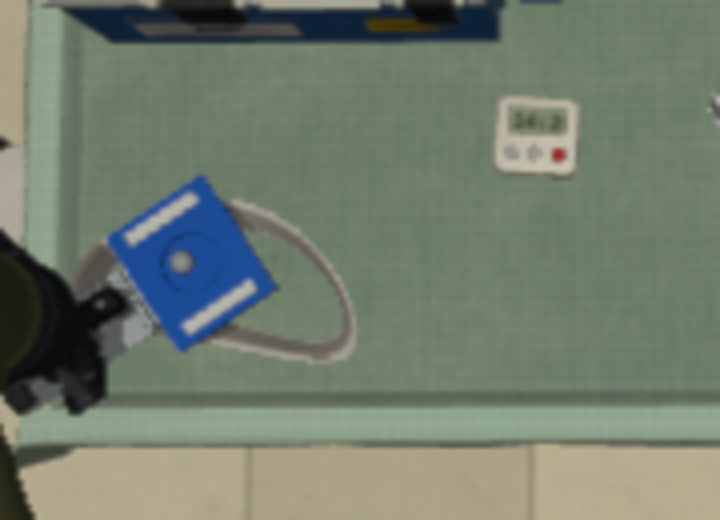

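```bash
python3 - <<'E'
from h import *
t=load("top9.npz");print(onplane(t,207.5,205.4,.128), "ball",onplane(t,160+181/4,140+262/4,.134))
for n,(x0,y0,x1,y1) in (("top9",(185,182,232,230)),("scene9",(190,116,238,146))):
    g=load(n+".npz");C=cloud(g);hs=cv2.cvtColor(g["color"],cv2.COLOR_RGB2HSV)
    m=(hs[...,1]>150)&(np.abs(hs[...,0].astype(int)-112)<15)&(C[...,2]>.11)&(C[...,2]<.145);k=np.zeros(m.shape,np.uint8);k[y0:y1,x0:x1]=m[y0:y1,x0:x1]
    P=C[cv2.erode(k,np.ones((3,3)))>0];A=np.c_[P[:,:2]-P[:,:2].mean(0),np.ones(len(P))]
    print(n,len(P),np.linalg.lstsq(A,P[:,2],rcond=None)[0].round(4),P.mean(0).round(4))
E
```

```text
[0.48347142 0.14873184 0.128     ] ball [0.48277147 0.15346685 0.134     ]
top9 437 [ 0.0068 -0.0016  0.1269] [0.4844 0.1494 0.1269]
scene9 324 [ 0.0017 -0.0052  0.129 ] [0.4831 0.1418 0.129 ]
```

>>> servo_tool([
  {"slide": [0,0,0],"rotation": [0,0,0]},
  {"slide": [0,0,0],"rotation": [0,0,0]},
  {"slide": [0,0,0],"rotation": [0,0,0]},
  {"slide": [0,0,0],"rotation": [0,0,0]},
  {"slide": [0,0,0],"rotation": [0,0,0]},
  {"slide": [0,0,0],"rotation": [0,0,0]},
])

```text
time: 20.55
position: [0.4378, 0.219, 0.1549]
tcp_rot: [0.958, 0.288, 0.0, 0.0]
ft_force: [-0.7, -0.4, -4.2]
width: 0.0171
```

```bash
python3 -c "
from h import *
st()
from workcell import ctrl
print(ctrl.close_job())"
```

```text
t 20.55 p [437.8 219.  154.9] xyaw 33.52 zax [ 1.e-04  0.e+00 -1.e+00] xax_z 0.0001 F [-0.67 -0.41 -4.2 ] M [ 0.02  0.07 -0.02] w 0.0171 q [-0.75  0.04  0.23  1.96 -0.01  1.15  0.08]
the job is handed in; nothing more can be done
None
```

I gripped the lifter by its handle, slid the blade in under the tray from the near left, and lifted the tray straight up with the ball. I then carried it slowly to the dish without turning it, and handed the job in at about 20.6 s. No verdict is reported.

- **Position:** in the last pictures the tray's middle was at about (0.483, 0.149) m, within 2 mm of the dish's middle at (0.484, 0.150) m.
- **Height and tilt:** the tray's top was 0.127 to 0.129 m above the table, so its underside was at about 0.12 m. Its tilt was under 0.01 rad.
- **Ball:** it was in its pocket, about 5 mm from the middle.
- **Grip and contact:** the arm was still, with the fingers stopped on the bar at 17 mm. I saw no sign of contact with the dish, timer, bottle or tape roll, though I did not measure those three again at the end.

**Disagreements:**
- An automatic tray-plane check went wrong twice: it picked up the blue box instead of the tray. I discarded those values and remeasured at the end in a tighter area of the picture.
- While lining up with the tray, the top and scene cameras differed by 1 to 3 mm. I used a value between them, and the wrist camera showed the lifter centred before I lifted.

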